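# Lock a coupon in the leaf holder with a quarter-turn spring toggle

### The job

Clamp the cast-iron coupon for its hardness test: swing the holder's open steel leaf down onto the coupon, then take the black-knobbed spring toggle from the wooden block, pass its T-head down through the hole in the leaf and through the narrow slot of the brass anchor below, push it in against its spring, give it a quarter turn and let it spring back up into its groove, so that it holds the leaf down by itself. The brass anchor slides up to 8 mm from side to side and may sit anywhere in its play, so feel for its slot. Keep the coupon in its nest and do not disturb the other things on the bench.

Things in the scene. Friction and masses are not known exactly. Their poses are not given: they have to be found in the camera images.
- holder: specimen holder, fixed: aluminium base 150 x 70 mm (x, y). Origin: centre of the underside, z up; x runs from the slotted end to the hinge end. Dark nest for the coupon at x = +10 mm. At x = -40, under a dark deck plate (38 mm high) with an opening 30 x 28 mm, lies the brass anchor plate: top 34 mm high, lips 10 mm thick, free cavity 18 mm deep below
- slot_middle (a point): fixed point at (-40, 0, 34) mm of the holder's frame, level with the anchor's top: centre of the through slot, 24 mm along holder x by 10.4 mm along holder y, if the anchor were in mid-play. The anchor slides up to 8 mm either way along holder y and stays put (9 N friction); this offset is not measured, it can be seen through the leaf's hole or felt with the toggle
- groove (a point): fixed point 10 mm below slot_middle, at the underside of the anchor's lips. Here a groove runs along holder y across the middle of the slot, cut up into the lips, 10.5 mm wide (along x) and 3 mm deep: the turned T-head springs up into it
- leaf (a joint): angle of the steel leaf, rad: 0 = closed, level on the coupon, top 52 mm high; 1.0 to 1.3 at the start; stiff hinge (0.09 N m), stays where left. Hinge axis along holder y through (60, 0, 48) mm of the holder's frame; at angle a the leaf points from there to -x cos a, +z sin a. 130 mm long, 60 wide, 8 thick, half of it either side of the axis plane. Push it shut on its outer face
- leaf_edge (a point): middle of the leaf's free edge on its outer (upper) face, 130 mm from the hinge axis. The leaf is solid from the axis to 36 mm, has a window 28 mm square to 64 mm, is solid to 88 mm (good to push, 76 mm from the axis), has the toggle hole to 112 mm, then is solid; a black finger lip 6 mm high on top at 124 to 130 mm
- leaf_hole (a point): centre of the toggle hole (24 mm along the leaf, 28 mm across) on the leaf's outer (upper) face, 100 mm from the hinge axis; right above slot_middle when closed
- coupon: grey cast-iron coupon 18 x 45 x 16 mm (x, y, z), loose in the holder's nest (about 1.5 mm play), its top 44 mm above the worktop. Origin: centre of its underside
- block: wooden tooling block 80 x 50 x 36 mm (x, y, z), fixed. Origin: centre of its underside. The toggle hangs in a round hole of 24 mm at x = -16, y = 0; two steel dowels stand 12 mm proud at x = +26 mm
- toggle: spring toggle, 0.09 kg, 82 mm tall, upright. Origin: centre of the underside of its T-head (20 x 7 x 6 mm, x, y, z); z up along the 7 mm shank, x along T-head and knob bar. Underside 9 mm above the worktop in the block; to turn in the holder it must be below 18 mm (spring 8.6 N) and is solid at 13 mm (12.6 N); turned and sprung up into the groove it is at 21 mm
- toggle_knob (a point): middle of the toggle's black bar knob, 70 mm above its origin: bar 34 mm along toggle x, 12 mm along toggle y (grip here), from 58 to 82 mm, white line along its top; black collar 20 mm across below it, 44 to 58 mm
- toggle_flange (a point): centre of the underside of the spring sleeve's steel flange (42 mm across, 4 mm thick), 27 mm above the toggle's origin with the spring out. It slides up the shank by up to 12 mm, with 3 N at first and 0.8 N more per mm. It meets the closed leaf when the T-head's underside is 25 mm above the worktop
- mouse: black computer mouse, a bystander
- calculator: calculator, a bystander
- masking_tape: roll of masking tape, a bystander
- lens_can: grey canister with black cap, a bystander
There are look-alikes about, which are no part of the job. What is shaped like the toggle but turquoise is not meant.

How it is judged:
On the way, in this order (a step that is already met when the one before it is completed fails the run):
1. the leaf is swung down onto the coupon, the toggle still outside the holder (value of joint leaf between -0.035 and 0.035 rad and distance between toggle and slot_middle above 0.03 m), for 0.2 s.
2. with the leaf down, the T-head is inside the slot, along it (value of joint leaf between -0.035 and 0.035 rad and z of toggle in the frame of holder below 0.027 m and angle between the x axis of toggle and the x axis of holder, either way round below 0.3 rad and horizontal distance between toggle and slot_middle below 0.012 m), for 0.1 s.
At the end, for the whole second after the job is handed in: leaf closed on the coupon (0.035 rad); toggle free, at rest, upright (0.09 rad), within 12 mm of slot_middle, turned across the slot (0.22 rad) and sprung up into the groove (T-head underside 19.3 to 22.8 mm high); leaf and nest together press on the coupon with over 9 N; coupon in its nest (value of joint leaf between -0.035 and 0.035 rad and z of toggle in the frame of holder between 0.0193 and 0.0228 m and horizontal distance between toggle and slot_middle below 0.012 m and angle between the x axis of toggle and the y axis of holder, either way round below 0.22 rad and angle between toggle's own z axis and vertical below 0.09 rad and contact force between coupon and holder above 9 N and horizontal distance between coupon and holder below 0.014 m and linear speed of toggle below 0.01 m/s and angular speed of toggle below 0.1 rad/s); the robot touches nothing.
It fails at once if the coupon leaves its nest (distance between coupon and holder above 0.045 m).
It fails at once if the mouse, calculator, tape or canister is shifted by more than 20 mm (distance of any of mouse, calculator, masking_tape, lens_can from where it was at the start of the episode above 0.02 m).
It also fails if it takes over 59 s, if anything falls off the work surface, if the arm or the gripper's body presses on something with over 40 N, if the wrist force passes 120 N, or if a joint passes its speed limit or range.

### The arm

A 6-joint arm with a two-finger parallel gripper is mounted at the origin on a cart in front of the work surface, level with it; the furniture and walls round the work are solid. World frame = base frame: x ahead of the robot, y to its left, z up, the work surface at z = 0. Lengths are in m, angles in rad, forces in N, time in s.
With the tool pointing down it reaches from about 0.325 to 0.775 m from the base axis. Payload 5.5 kg.
Tool frame: the origin (TCP) lies midway between the tips of the shut fingers; the grasp point (between the pads) lies 19 mm behind it; z points along the fingers, y is the direction in which the jaws open and shut (so a half turn about z gives the same grasp; the last joint's range is limited). The gripper opens to 88 mm and grips with 3 to 60 N. Pads are 20 mm wide; open, the fingers measure 115 mm over their backs; the gripper's body (75 mm by 178 mm) begins 61 mm behind the grasp point.
Start: joints at [1.277, 0.091, 1.231, -0, 1.82, -0.057], TCP at [0.141, 0.583, 0.223] pointing down, gripper open.
Joint ranges: [-2.87, 2.87], [-0.86, 2.18], [0.17, 2.46], [-1.51, 4.65], [0.06, 2.69], [-2.65, 2.65]. Speed limits (rad/s): [2.57, 2.57, 3.01, 3.14, 3.14, 3.14].

### API

Orientations are given as a unit quaternion [x, y, z, w].
In Python, from plant import arm, camera, camera_model, models gives the robot as it stands. The module is installed in compiled form; this text tells all that it offers.
- The arm moves only by the tool arm_command, never from a script. Its argument "rows" is a list of rows, each a list of 6 numbers: the shift along the world's x, y, z as a fraction of full scale, then the turn, a rotation vector about the world's x, y, z as a fraction of full scale. A call has exactly 8 rows; each row is the pose to reach, as a shift and turn from the pose commanded when the call began, turning the shorter way round; what a row does not reach only later rows make up. Full scale, the value 1, is 0.8 m for a shift and 360 degrees for a turn. A row lasts 1/8 s, in which the tool goes at most 62.5 mm and 10.7 degrees, less where a joint would pass 70% of its speed; a pose out of reach is approached as far as the arm can. A call with a number of a shift or a turn outside -1 to 1 is refused whole. A call with a gripper value outside its range is refused whole. "fingers" is the opening, from 0 (shut) to 1 (fully open), set as the call begins (left out, the last holds). The fingers move at their own pace and stop on an object; the grip force is fixed at half the most. Time passes only in rows, so rows that repeat a pose let the fingers close, or fill a call up. It gives the time, the measured TCP pose, the force and the opening at its end, in the units of the state.
- arm.read_state(): the state, without advancing time (a new reading comes with each control period).
- camera(name): name is "scene" or "top"; returns the picture (420x560x3 uint8, red, green, blue); there is no depth.
- camera_model(name): a dict with "vfov" (degrees; the focal length in pixels is half the picture's height over the tangent of half this angle, whatever the lens; pixels are square), "cx", "cy" (the principal point, pixels), "rvec" (rotation vector, rad) and "tvec" (3), from world to camera coordinates, as OpenCV has them. Camera axes: x right, y down, z forward; pixel columns grow to the right and rows downward; lengths in m; the calibration is good to about 2 mm. A picture is of the moment at which its call begins. camera_model takes no time and is no camera call.
- arm.job_done(): hands the job in, once; it reports no verdict.
Trained networks look in the newest picture that a camera, given by its name, has taken for a name from the list of things; names that differ only in an ending like _2 or _b are one class to them, and where a whole thing is asked for, a point or a joint stands for the part that bears it (a point fixed in the world has none). Each returns a list of dicts, best first, with "conf" (0 to 1); they miss things now and then, are a little off and sometimes report something else, mostly with a low value. They report only what shows in the picture. A call takes as long as a camera call. They do not tell look-alikes from the thing itself.
- models.find_in(camera, target): "xyz" ([x, y, z] in m, in world coordinates, good to about 4 mm: the middle of the surface that is visible of it).
The state is a dict: "time_s": time; "joint_positions": joint angles; "qvel": joint speeds; "effort": joint torques, N m; "tool_pos": TCP position; "tool_rot": TCP orientation; "ft_force": force on the tool from outside, world axes, zero at the start; "wrist_torque": the same for the moment, N m; "grip_width": opening from 0.0 (shut) to 1.0 (fully open).
Only numpy, scipy, OpenCV 4.12 (cv2) and the standard library are available. Lean on these libraries where they do the work, as an engineer would, in place of code of your own. Each camera call takes 0.05 s, during which the arm holds its last target. There are 200 camera calls.

## Working session

There is one attempt and no reset: what is moved stays moved. The work goes in short steps, Python scripts to look and compute and a tool call to move; the robot and the scene stay as the last step left them, time stands still between calls to the robot, and variables do not carry over. Pictures are saved under pics/ and viewed, about 8 in all and at most 12, crops included, and the job is handed in when it is done.

Besides the shell and the picture viewer there is one more tool, called after "Call:" as name([rows], argument=value, ...), one row to a line, values as JSON. arm_command: Moves the arm, as the interface text tells. Shift numbers are shares of 0.8 m and turn numbers shares of 360 degrees, none past 1 either way. Its arguments: {"type":"object","properties":{"rows":{"type":"array","items":{"type":"array","items":{"type":"number","minimum":-1,"maximum":1}}},"fingers":{"type":"number"}},"required":["rows"]}

```bash
mkdir -p pics; cat > h.py <<'E'
import numpy as np, cv2
from plant import arm, camera, camera_model, models
def cam(n):
    m=camera_model(n); f=210/np.tan(np.radians(m['vfov'])/2)
    K=np.array([[f,0,m['cx']],[0,f,m['cy']],[0,0,1.]])
    R=cv2.Rodrigues(np.array(m['rvec'],float))[0]; return K,R,np.array(m['tvec'],float)
def proj(n,P):
    K,R,t=cam(n); p=(K@(R@np.atleast_2d(P).T+t[:,None])).T; return p[:,:2]/p[:,2:]
def back(n,uv,z):
    K,R,t=cam(n); d=R.T@np.linalg.inv(K)@np.array([uv[0],uv[1],1.]); c=-R.T@t
    return c+d*(z-c[2])/d[2]
def save(n,f,crop=None,s=1):
    im=camera(n)
    if crop: x0,y0,x1,y1=crop; im=im[y0:y1,x0:x1]
    cv2.imwrite('pics/'+f,cv2.resize(im[:,:,::-1],None,fx=s,fy=s,interpolation=cv2.INTER_CUBIC))
E
python3 - <<'E'
from h import *
save('top','t0.png',s=1.4);save('scene','s0.png',s=1.4)
for n in('top','scene'):
  print(n,-cam(n)[1].T@cam(n)[2],cam(n)[0][0,0])
  for k in ['holder','slot_middle','leaf_edge','leaf_hole','coupon','block','toggle','toggle_knob','toggle_flange']:
    try: print(k,[(np.round(d['xyz'],3).tolist(),round(d['conf'],2),proj(n,d['xyz']).round()[0].tolist()) for d in models.find_in(n,k)[:3]])
    except Exception as e: print(k,e)
print(arm.read_state())
E
```

```text
top [ 0.25911738 -0.02396737  1.53020239] 541.4619718192405
holder [([0.555, 0.102, 0.034], 0.91, [227.0, 216.0]), ([0.49, -0.185, 0.043], 0.74, [330.0, 240.0]), ([0.645, 0.337, 0.033], 0.38, [146.0, 183.0])]
slot_middle []
leaf_edge [([0.586, 0.11, 0.122], 0.85, [222.0, 198.0]), ([0.563, 0.105, 0.041], 0.48, [226.0, 212.0])]
leaf_hole [([0.585, 0.115, 0.124], 0.64, [220.0, 198.0]), ([0.566, 0.108, 0.042], 0.54, [225.0, 212.0])]
coupon []
block [([0.52, -0.186, 0.037], 0.64, [330.0, 230.0])]
toggle [([0.405, -0.188, 0.029], 0.66, [330.0, 271.0]), ([0.422, -0.262, 0.03], 0.64, [357.0, 266.0])]
toggle_knob [([0.43, -0.265, 0.032], 0.77, [358.0, 263.0]), ([0.487, -0.184, 0.041], 0.59, [329.0, 241.0]), ([0.411, -0.188, 0.03], 0.45, [330.0, 269.0])]
toggle_flange [([0.423, -0.264, 0.032], 0.69, [358.0, 265.0]), ([0.409, -0.188, 0.033], 0.57, [330.0, 270.0])]
scene [-0.01645028 -0.35870997  0.8374095 ] 409.548828842975
holder [([0.552, 0.101, 0.034], 0.87, [235.0, 206.0]), ([0.566, 0.106, 0.126], 0.44, [233.0, 177.0]), ([0.564, 0.109, 0.044], 0.42, [235.0, 199.0])]
slot_middle [([0.55, 0.1
[... 848 characters left out ...]
5.0, 304.0])]
{'time_s': 1.0, 'joint_positions': array([ 1.27725377e+00,  9.10870141e-02,  1.23070983e+00,  2.37259136e-05,
        1.81979991e+00, -5.67134401e-02]), 'qvel': array([-0.00154741, -0.00056223,  0.00197939, -0.00148944,  0.00045684,
        0.0004298 ]), 'effort': array([-1.33769794e-03, -4.46220767e+01, -4.06503654e+01,  6.95741409e-02,
        1.98778335e-02,  2.59843995e-05]), 'tool_pos': array([0.14077759, 0.58326153, 0.22263344]), 'tool_rot': array([ 1.18135117e-01,  9.92997530e-01, -1.80656313e-08, -1.16788758e-05]), 'ft_force': array([-0.27249036, -0.44416991, -0.46153032]), 'wrist_torque': array([-0.00422134, -0.06590253, -0.02436811]), 'grip_width': 1.0001798061212281}
```

View pics/t0.png

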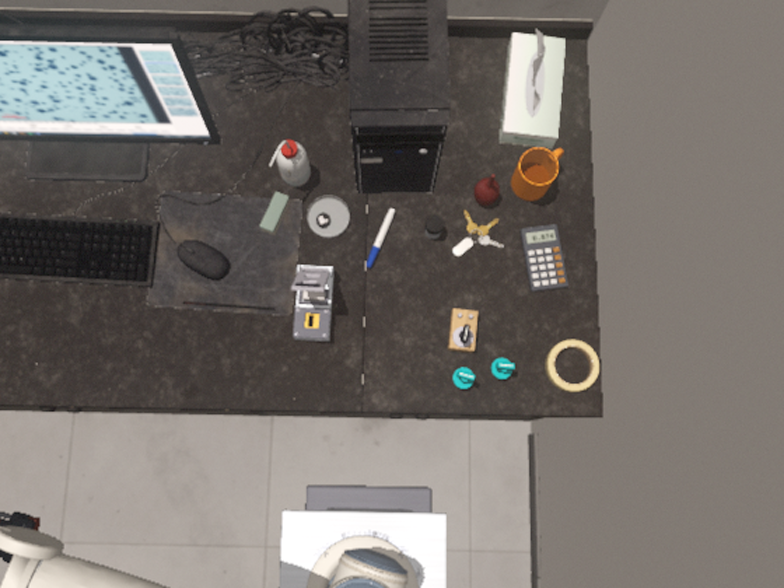

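View pics/s0.png

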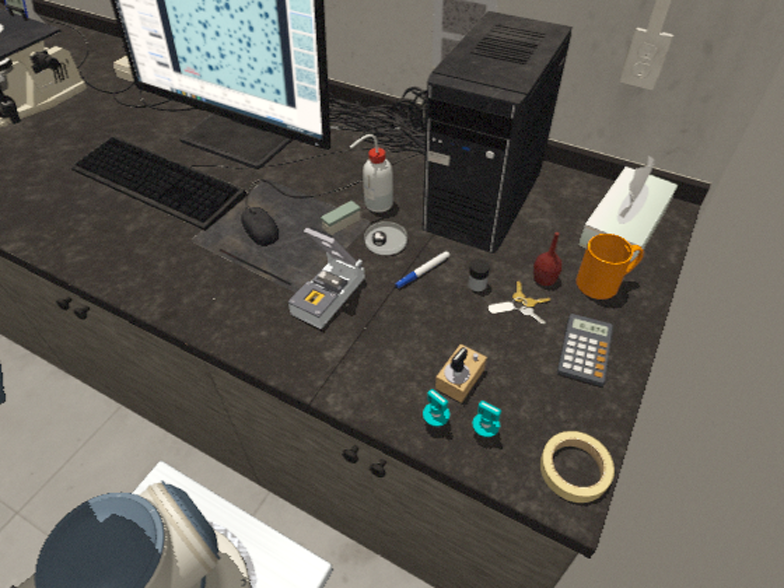

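```bash
python3 - <<'E'
from h import *
a=camera('top');b=camera('scene')
f=lambda im,x,y,w,h,s:cv2.resize(im[y:y+h,x:x+w,::-1],(w*s,h*s),interpolation=cv2.INTER_CUBIC)
# each panel 400x300
P=[f(a,200,185,50,60,8),f(a,312,215,50,60,8)]
Q=[f(b,200,160,66,50,6)]
cv2.imwrite('pics/c1.png',np.hstack(P))
cv2.imwrite('pics/c2.png',np.hstack([f(b,203,155,66,90,6),f(b,300,240,66,90,6)]))
E
```

```text
(no output)
```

View pics/c1.png

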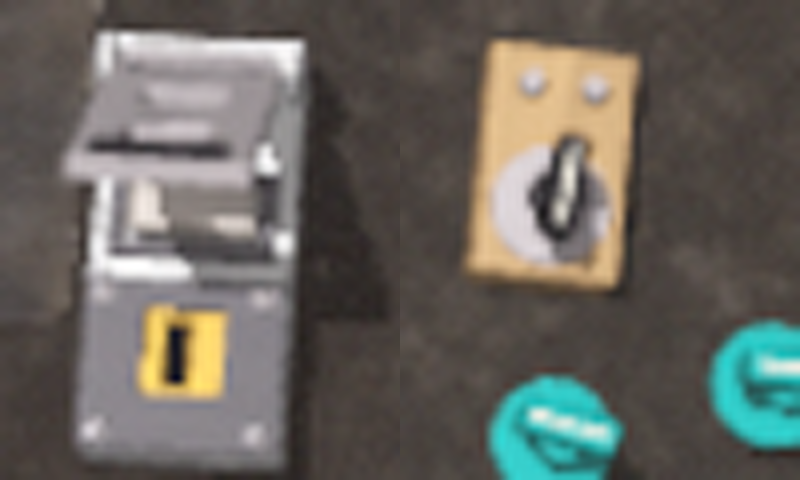

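View pics/c2.png

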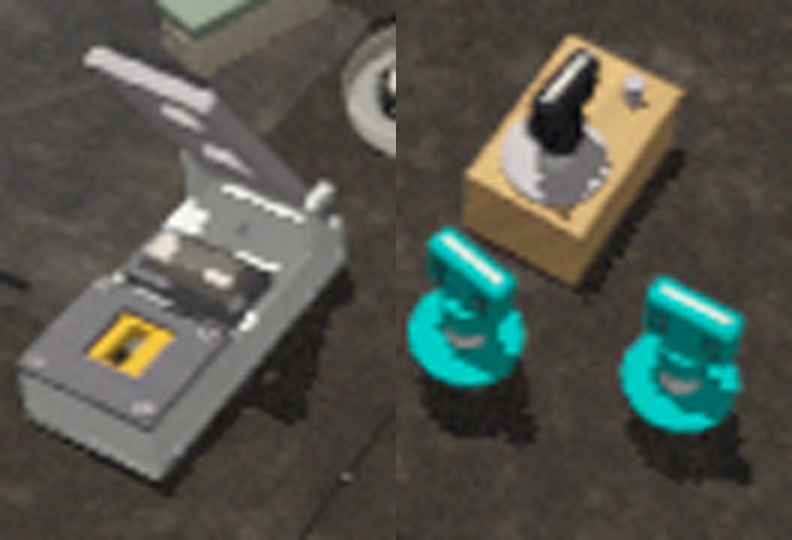

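```bash
cat >> h.py <<'E'
from scipy.optimize import least_squares
def px(x,y,ox,oy,s): return (ox+(x+.5)/s-.5, oy+(y+.5)/s-.5)
def fit(obs,x0):
    def res(p):
        c,s=np.cos(p[2]),np.sin(p[2]); r=[]
        for n,uv,q in obs:
            P=[p[0]+c*q[0]-s*q[1],p[1]+s*q[0]+c*q[1],q[2]]
            r+=list(proj(n,P)[0]-uv)
        return np.array(r)
    o=least_squares(res,x0,loss='soft_l1'); return o.x,res(o.x).reshape(-1,2).round(1)
E
cat > f.py <<'E'
from h import *
T=lambda x,y:px(x,y,200,185,8); T2=lambda x,y:px(x-400,y,312,215,8)
S=lambda x,y:px(x,y,203,155,6); S2=lambda x,y:px(x-396,y,300,240,6)
m=1e-3
H=[('top',T(77,452),(-75,35,38)),('top',T(283,464),(-75,-35,38)),('top',T(144,350),(-40,14,36)),('top',T(227,355),(-40,-14,36)),('top',T(187,308),(-25,0,36)),('top',T(182,398),(-55,0,36))]
Hs=[('scene',S(20,375),(-75,35,38)),('scene',S(158,430),(-75,-35,38)),('scene',S(165,478),(-75,-35,0)),('scene',S(130,345),(-40,0,36))]
Hl=[('top',T(97,33),(75,35,45)),('top',T(307,38),(75,-35,45))]
B=[('top',T2(490,40),(40,25,36)),('top',T2(640,52),(40,-25,36)),('top',T2(620,290),(-40,-25,36)),('top',T2(467,270),(-40,25,36))]
Bs=[('scene',S2(467,172),(-40,25,36)),('scene',S2(572,35),(40,25,36)),('scene',S2(683,95),(40,-25,36)),('scene',S2(585,245),(-40,-25,36))]
g=lambda L:[(n,np.array(u),np.array(q)*m) for n,u,q in L]
for nm,L,x0 in(('H top',H+Hl,[.55,.1,0]),('H scene',Hs,[.55,.1,0]),('H all',H+Hl+Hs,[.55,.1,0]),('B top',B,[.5,-.18,0]),('B sc',Bs,[.5,-.18,0]),('B all',B+Bs,[.5,-.18,0])):
    p,r=fit(g(L),x0); c,s=np.cos(p[2]),np.sin(p[2]); d={'H':-.04,'B':-.016}[nm[0]]
    print(nm,p.round(4),'feat',(p[0]+c*d).round(4),(p[1]+s*d).round(4),r.tolist())
print('cx',cam('top')[0][:2,2])
print('slot',back('top',T(175,353),.034),'opening',back('top',T(185.5,353),.036))
for a,z in(((565,190),.091),((575,147),.091),((560,228),.091),((550,205),.040)): print('kn top',back('top',T2(*a),z).round(4))
for a,z in(((567,80),.091),((545,102),.091),((592,58),.091),((553,160),.04)): print('kn sc',back('scene',S2(*a),z).round(4))
E
python3 f.py
```

```text
H top [ 0.5566  0.1121 -0.019 ] feat 0.5166 0.1129 [[0.2, -0.1], [-0.4, -0.7], [0.2, 0.6], [-0.2, 0.4], [0.1, 0.8], [0.1, 0.1], [0.8, -0.7], [-0.7, -0.4]]
H scene [0.5578 0.1151 0.053 ] feat 0.5178 0.113 [[-0.5, -0.4], [0.0, -0.5], [0.4, 0.8], [0.0, 0.2]]
H all [ 0.5573  0.1122 -0.0024] feat 0.5173 0.1123 [[0.6, -0.2], [0.0, -1.1], [0.4, 0.5], [0.0, 0.1], [0.3, 0.5], [0.4, -0.1], [0.3, -0.7], [-1.2, -0.8], [-0.6, -0.9], [-0.9, 0.0], [-0.5, 1.3], [0.1, 0.4]]
B top [ 0.5064 -0.1895 -0.0911] feat 0.4904 -0.1881 [[0.4, 0.3], [-0.6, 0.8], [-0.5, -0.8], [0.7, -0.3]]
B sc [ 0.5069 -0.1911 -0.0976] feat 0.491 -0.1895 [[0.2, 0.8], [0.2, 0.3], [0.1, -0.1], [-0.5, -0.9]]
B all [ 0.5067 -0.1906 -0.0952] feat 0.4908 -0.189 [[0.8, 0.2], [-0.2, 0.7], [-0.2, -0.9], [1.0, -0.5], [0.0, 0.8], [-0.1, 0.2], [-0.2, -0.2], [-0.7, -0.9]]
cx [272.16454558 204.90557173]
slot [0.51810252 0.11676647 0.034     ] opening [0.51782957 0.11290854 0.036     ]
kn top [ 0.488 -0.187  0.091]
kn top [ 0.5027 -0.1904  0.091 ]
kn top [ 0.4751 -0.1853  0.091 ]
kn top [ 0.4907 -0.1875  0.04  ]
kn sc [ 0.4913 -0.1893  0.091 ]
kn sc [ 0.4785 -0.1863  0.091 ]
kn sc [ 0.5048 -0.1933  0.091 ]
kn sc [ 0.4893 -0.1885  0.04  ]
```

Call:
arm_command([
  [0.077,-0.074,0.04,0,0,0],
  [0.154,-0.148,0.05,0,0,0],
  [0.231,-0.222,0.05,0,0,0],
  [0.308,-0.296,0.05,0,0,0],
  [0.385,-0.37,0.05,0,0,0],
  [0.462,-0.444,0.05,0,0,0],
  [0.54,-0.518,0.05,0,0,0],
  [0.6175,-0.591,0.05,0,0,0],
], fingers=0)

```text
time_s: 2.1
tool_pos: [0.4993, 0.2389, 0.2623]
tool_rot: [0.118, 0.993, 0.0, 0.0]
ft_force: [1.4, 0.6, 0.9]
grip_width: 0.127
```

Call:
arm_command([
  [0.06,-0.055,0,0,0,0],
  [0.115,-0.11,0,0,0,0],
  [0.17,-0.16,0,0,0,0],
  [0.17,-0.16,0,0,0,0],
  [0.17,-0.16,-0.05,0,0,0],
  [0.17,-0.16,-0.1,0,0,0],
  [0.17,-0.16,-0.14,0,0,0],
  [0.17,-0.16,-0.14,0,0,0],
])

```text
time_s: 3.1
tool_pos: [0.632, 0.1133, 0.1469]
tool_rot: [0.118, 0.993, -0.001, -0.003]
ft_force: [-0.2, -0.0, 0.4]
grip_width: 0.002
```

Call:
arm_command([
  [-0.027,0,-0.031,0,0,0],
  [-0.053,0,-0.041,0,0,0],
  [-0.076,0,-0.059,0,0,0],
  [-0.092,0,-0.082,0,0,0],
  [-0.098,0,-0.1,0,0,0],
  [-0.108,0,-0.108,0,0,0],
  [-0.109,0,-0.116,0,0,0],
  [-0.109,0,-0.116,0,0,0],
])

```text
time_s: 4.1
tool_pos: [0.5469, 0.1126, 0.057]
tool_rot: [0.118, 0.993, -0.0, -0.0]
ft_force: [0.4, -0.3, 0.8]
grip_width: 0.004
```

Call:
arm_command([
  [0,0,-0.002,0,0,0],
  [0,0,-0.004,0,0,0],
  [0,0,-0.0055,0,0,0],
  [0,0,-0.007,0,0,0],
  [0,0,-0.007,0,0,0],
  [0,0,-0.007,0,0,0],
  [0,0,-0.007,0,0,0],
  [0,0,-0.007,0,0,0],
])

```text
time_s: 5.1
tool_pos: [0.547, 0.1125, 0.0523]
tool_rot: [0.118, 0.993, 0.0, 0.0]
ft_force: [-2.0, -1.4, 6.2]
grip_width: 0.007
```

Call:
arm_command([
  [0,0,0.06,0,0,0],
  [0,0,0.12,0,0,0],
  [-0.012,-0.065,0.135,0,0,0.004],
  [-0.024,-0.13,0.135,0,0,0.004],
  [-0.036,-0.195,0.135,0,0,0.004],
  [-0.048,-0.26,0.135,0,0,0.004],
  [-0.06,-0.325,0.135,0,0,0.004],
  [-0.071,-0.376,0.135,0,0,0.004],
], fingers=0.5)

```text
time_s: 6.1
tool_pos: [0.4895, -0.1902, 0.1591]
tool_rot: [0.106, 0.994, -0.0, 0.0]
ft_force: [0.4, -0.5, -0.4]
grip_width: 0.498
```

```bash
python3 - <<'E'
from h import *
a=camera('top')
f=lambda im,x,y,w,h,s:cv2.resize(im[y:y+h,x:x+w,::-1],(w*s,h*s),interpolation=cv2.INTER_CUBIC)
cv2.imwrite('pics/c3.png',f(a,200,185,50,60,10))
print(arm.read_state()['tool_pos'])
E
```

```text
[ 0.48829593 -0.19421323  0.15889747]
```

View pics/c3.png

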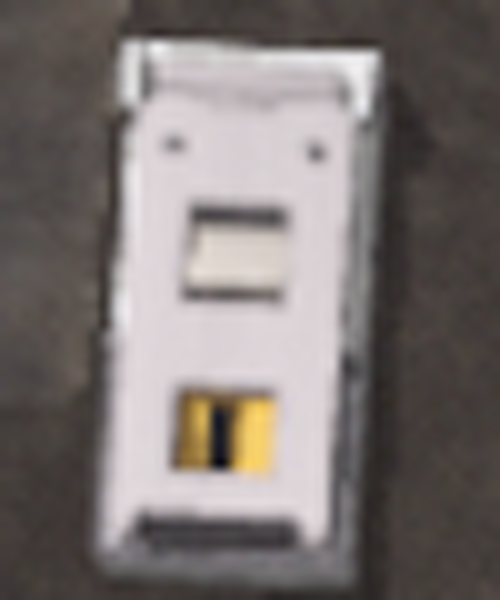

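```bash
python3 - <<'E'
from h import *
T=lambda x,y:px(x,y,200,185,10)
b=lambda x,y,z:back('top',T(x,y),z).round(4)
print('hole',b(226,430,.052),'win',b(238,253,.052),'slot',b(222,430,.034),b(220,430,.034),b(224,430,.034))
for e in (105,128):pass
print('Ledge',b(128,120,.052),b(110,520,.052),'Redge',b(352,110,.052),b(328,540,.052))
print(arm.read_state()['tool_pos'],arm.read_state()['joint_positions'])
E
```

```text
hole [0.5182 0.1132 0.052 ] win [0.5683 0.1118 0.052 ] slot [0.5214 0.116  0.034 ] [0.5213 0.1166 0.034 ] [0.5214 0.1155 0.034 ]
Ledge [0.6058 0.1441 0.052 ] [0.4924 0.1442 0.052 ] Redge [0.61   0.0815 0.052 ] [0.488  0.0839 0.052 ]
[ 0.48829593 -0.19421323  0.15889747] [-0.44104292 -0.11321237  1.54605299 -0.00341942  1.70861032 -1.79663117]
```

Call:
arm_command([
  [0.002,0.007,-0.02,0,0,0],
  [0.002,0.007,-0.05,0,0,0],
  [0.002,0.007,-0.08,0,0,0],
  [0.002,0.007,-0.1,0,0,0],
  [0.002,0.007,-0.11,0,0,0],
  [0.002,0.007,-0.11,0,0,0],
  [0.002,0.007,-0.11,0,0,0],
  [0.002,0.007,-0.11,0,0,0],
], fingers=0.4)

```text
time_s: 7.15
tool_pos: [0.4921, -0.1829, 0.0725]
tool_rot: [0.106, 0.994, -0.0, 0.001]
ft_force: [0.3, -0.0, -0.0]
grip_width: 0.404
```

Call:
arm_command([
  [-0.002,-0.007,-0.001,0,0,0],
  [-0.002,-0.007,-0.001,0,0,0],
  [-0.002,-0.007,-0.001,0,0,0],
  [-0.002,-0.007,-0.001,0,0,0],
  [-0.002,-0.007,-0.001,0,0,0],
  [-0.002,-0.007,-0.001,0,0,0],
  [-0.002,-0.007,-0.001,0,0,0],
  [-0.002,-0.007,-0.001,0,0,0],
], fingers=0)

```text
time_s: 8.15
tool_pos: [0.4901, -0.1883, 0.0708]
tool_rot: [0.106, 0.994, -0.0, 0.0]
ft_force: [-0.1, -0.7, 0.5]
grip_width: 0.134
```

Call:
arm_command([
  [0,0,0.05,0,0,0],
  [0,0,0.1,0,0,0],
  [0,0.04,0.125,0,0,0.005],
  [0.006,0.1,0.125,0,0,0.01],
  [0.013,0.165,0.125,0,0,0.016],
  [0.02,0.23,0.125,0,0,0.022],
  [0.027,0.295,0.125,0,0,0.028],
  [0.0346,0.35,0.125,0,0,0.031],
])

```text
time_s: 9.15
tool_pos: [0.5175, 0.0939, 0.1706]
tool_rot: [0.008, 1.0, 0.0, -0.0]
ft_force: [-0.0, -0.1, 0.1]
grip_width: 0.133
```

Call:
arm_command([
  [0,0.02,-0.01,0,0,0],
  [0,0.031,-0.02,0,0,0],
  [0,0.031,-0.03,0,0,0],
  [0,0.031,-0.04,0,0,0],
  [0,0.031,-0.045,0,0,0],
  [0,0.031,-0.045,0,0,0],
  [0,0.031,-0.045,0,0,0],
  [0,0.031,-0.045,0,0,0],
])

```text
time_s: 10.15
tool_pos: [0.5179, 0.1165, 0.1352]
tool_rot: [0.009, 1.0, 0.0, 0.0]
ft_force: [0.2, 0.9, -0.4]
grip_width: 0.14
```

```bash
python3 - <<'E'
from h import *
s=arm.read_state();print(s['time_s'],s['tool_pos'],s['tool_rot'],s['ft_force'],s['grip_width'])
b=camera('scene')
cv2.imwrite('pics/c4.png',cv2.resize(b[120:250,180:310,::-1],None,fx=4.5,fy=4.5,interpolation=cv2.INTER_CUBIC))
E
```

```text
10.15 [0.51793763 0.11650004 0.13522178] [8.50178461e-03 9.99963786e-01 4.86342063e-05 3.79300914e-04] [ 0.19051203  0.91596012 -0.35880692] 0.14001387892964154
```

View pics/c4.png

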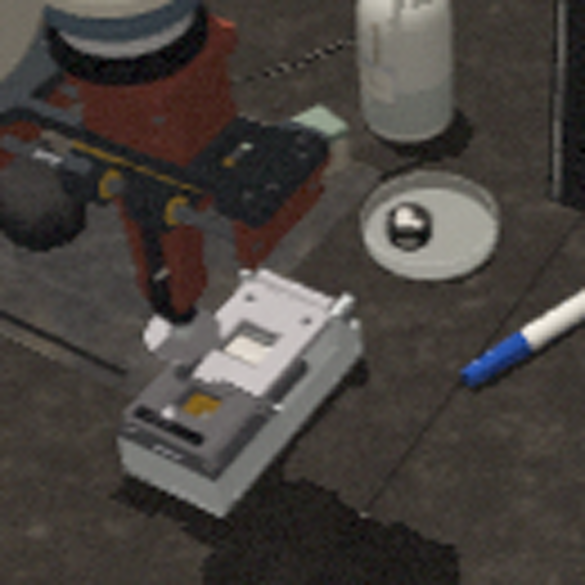

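Call:
arm_command([
  [0,0,-0.012,0,0,0],
  [0,0,-0.022,0,0,0],
  [0,0,-0.03,0,0,0],
  [0,0,-0.036,0,0,0],
  [0,0,-0.041,0,0,0],
  [0,0,-0.044,0,0,0],
  [0,0,-0.046,0,0,0],
  [0,0,-0.046,0,0,0],
])

```text
time_s: 11.2
tool_pos: [0.5177, 0.1166, 0.098]
tool_rot: [0.008, 1.0, -0.0, 0.0]
ft_force: [-0.1, -0.6, -1.0]
grip_width: 0.132
```

Call:
arm_command([
  [0,0,-0.002,0,0,0],
  [0,0,-0.004,0,0,0],
  [0,0,-0.006,0,0,0],
  [0,0,-0.0075,0,0,0],
  [0,0,-0.0075,0,0,0],
  [0,0,-0.0075,0,0,0],
  [0,0,-0.0075,0,0,0],
  [0,0,-0.0075,0,0,0],
])

```text
time_s: 12.2
tool_pos: [0.5178, 0.1165, 0.092]
tool_rot: [0.008, 1.0, 0.0, 0.0]
ft_force: [-0.7, 0.1, -1.0]
grip_width: 0.133
```

Call:
arm_command([
  [0,0,-0.003,0,0,0],
  [0,0,-0.006,0,0,0],
  [0,0,-0.009,0,0,0],
  [0,0,-0.012,0,0,0],
  [0,0,-0.015,0,0,0],
  [0,0,-0.018,0,0,0],
  [0,0,-0.018,0,0,0],
  [0,0,-0.018,0,0,0],
])

```text
time_s: 13.2
tool_pos: [0.5179, 0.1166, 0.079]
tool_rot: [0.008, 1.0, 0.0, 0.001]
ft_force: [-3.3, 0.1, 9.0]
grip_width: 0.135
```

Call:
arm_command([
  [-0.001,0,-0.001,0,0,0],
  [-0.0015,0,-0.0025,0,0,0],
  [-0.0015,0,-0.0025,0,0,0],
  [-0.0015,0,-0.0025,0,0,0],
  [-0.0015,0,-0.0025,0,0,0],
  [-0.0015,0,-0.0025,0,0,0],
  [-0.0015,0,-0.0025,0,0,0],
  [-0.0015,0,-0.0025,0,0,0],
])

```text
time_s: 14.2
tool_pos: [0.5177, 0.1166, 0.0778]
tool_rot: [0.008, 1.0, 0.0, 0.002]
ft_force: [-1.1, -1.3, 10.6]
grip_width: 0.128
```

Call:
arm_command([
  [0,0,0,0,0,-0.02],
  [0,0,0,0,0,-0.045],
  [0,0,0,0,0,-0.07],
  [0,0,0,0,0,-0.095],
  [0,0,0,0,0,-0.12],
  [0,0,0,0,0,-0.145],
  [0,0,0,0,0,-0.17],
  [0,0,0,0,0,-0.195],
])

```text
time_s: 15.2
tool_pos: [0.5181, 0.1168, 0.078]
tool_rot: [0.584, 0.812, 0.002, 0.002]
ft_force: [-0.4, -0.1, 9.0]
grip_width: 0.134
```

Call:
arm_command([
  [0,0,0,0,0,-0.02],
  [0,0,0,0,0,-0.04],
  [0,0,0,0,0,-0.055],
  [0,0,0,0,0,-0.055],
  [0,0,0,0,0,-0.055],
  [0,0,0,0,0,-0.055],
  [0,0,0,0,0,-0.055],
  [0,0,0,0,0,-0.055],
])

```text
time_s: 16.2
tool_pos: [0.5181, 0.1169, 0.078]
tool_rot: [0.713, 0.701, 0.002, 0.001]
ft_force: [-0.5, -0.4, 9.8]
grip_width: 0.136
```

Call:
arm_command([
  [0,0,0.002,0,0,0],
  [0,0,0.004,0,0,0],
  [0,0,0.006,0,0,0],
  [0,0,0.006,0,0,0],
  [0,0,0.006,0,0,0],
  [0,0,0.006,0,0,0],
  [0,0,0.006,0,0,0],
  [0,0,0.006,0,0,0],
])

```text
time_s: 17.2
tool_pos: [0.5181, 0.1168, 0.0821]
tool_rot: [0.713, 0.701, 0.002, 0.001]
ft_force: [1.0, 0.4, 6.4]
grip_width: 0.137
```

Call:
arm_command([
  [0,0,0.0005,0,0,0],
  [0,0,0.001,0,0,0],
  [0,0,0.001,0,0,0],
  [0,0,0.001,0,0,0],
  [0,0,0.001,0,0,0],
  [0,0,0.001,0,0,0],
  [0,0,0.001,0,0,0],
  [0,0,0.001,0,0,0],
])

```text
time_s: 18.2
tool_pos: [0.518, 0.1168, 0.0826]
tool_rot: [0.713, 0.701, 0.002, 0.001]
ft_force: [2.1, 0.3, 6.0]
grip_width: 0.136
```

Call:
arm_command([
  [0,0,0,0,0,0],
  [0,0,0,0,0,0],
  [0,0,0,0,0,0],
  [0,0,0,0,0,0],
  [0,0,0,0,0,0],
  [0,0,0,0,0,0],
  [0,0,0,0,0,0],
  [0,0,0,0,0,0],
], fingers=0.4)

```text
time_s: 19.2
tool_pos: [0.5165, 0.1166, 0.0812]
tool_rot: [0.713, 0.701, 0.0, 0.0]
ft_force: [0.9, -0.6, 0.5]
grip_width: 0.401
```

Call:
arm_command([
  [0,0,0.02,0,0,0],
  [0,0,0.06,0,0,0],
  [0,0,0.12,0,0,0],
  [-0.05,0,0.18,0,0,0],
  [-0.1,0.07,0.2,0,0,0],
  [-0.12,0.14,0.2,0,0,0],
  [-0.12,0.21,0.2,0,0,0],
  [-0.12,0.28,0.2,0,0,0],
])

```text
time_s: 20.2
tool_pos: [0.42, 0.3425, 0.2432]
tool_rot: [0.713, 0.701, 0.001, 0.0]
ft_force: [0.6, -0.6, -0.1]
grip_width: 0.403
```

```bash
python3 - <<'E'
from h import *
s=arm.read_state();print(s['time_s'],s['tool_pos'],s['ft_force'])
a=camera('top');b=camera('scene')
f=lambda im,x,y,w,h,s:cv2.resize(im[y:y+h,x:x+w,::-1],(w*s,h*s),interpolation=cv2.INTER_CUBIC)
cv2.imwrite('pics/c5.png',np.hstack([f(a,200,185,50,66,8),f(b,203,165,50,66,8)]))
E
```

```text
20.2 [0.42003103 0.34254763 0.24321649] [ 0.62822972 -0.56167187 -0.10612635]
```

View pics/c5.png

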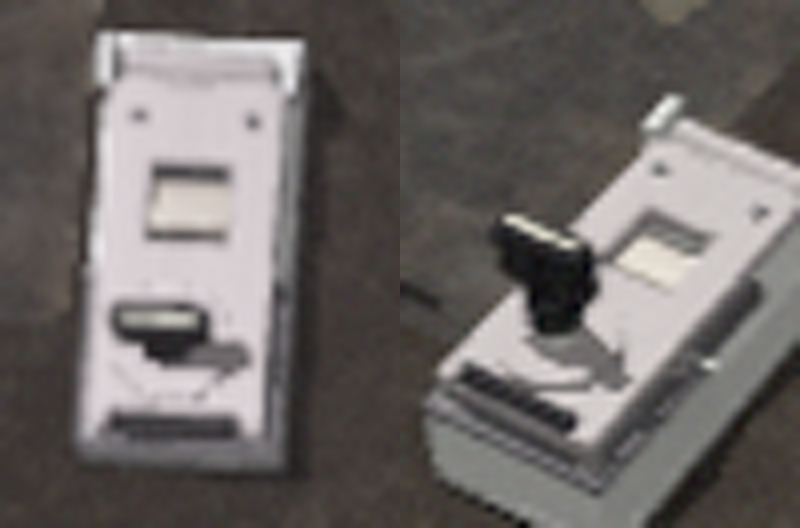

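```bash
python3 - <<'E'
from h import *
u=px(160,319,200,185,8);v=px(141,231,203,165,8)
for z in(.098,.101,.103,.105,.108): print(z,back('top',u,z)[:2].round(4),back('scene',v,z)[:2].round(4))
a=back('top',px(120,321,200,185,8),.103);b=back('top',px(200,317,200,185,8),.103);print('bar yaw from y',np.degrees(np.arctan2(b[0]-a[0],a[1]-b[1])))
a=back('scene',px(505,219,603,165,8),.103);b=back('scene',px(576,244,603,165,8),.103);print(np.degrees(np.arctan2(b[0]-a[0],a[1]-b[1])))
for n in('top','scene'): print([(np.round(d['xyz'],3),round(d['conf'],2)) for k in('mouse','lens_can','coupon') for d in models.find_in(n,k)[:1]])
E
```

```text
0.098 [0.5185 0.1162] [0.5234 0.1205]
0.101 [0.518  0.1159] [0.5212 0.1186]
0.103 [0.5176 0.1157] [0.5198 0.1173]
0.105 [0.5172 0.1156] [0.5183 0.116 ]
0.108 [0.5167 0.1153] [0.5161 0.114 ]
bar yaw from y 4.057395869603676
-7.057193454997213
[(array([0.641, 0.334, 0.033]), 0.91), (array([ 0.716, -0.129,  0.057]), 0.72), (array([0.571, 0.107, 0.043]), 0.5)]
[(array([0.624, 0.324, 0.033]), 0.63), (array([ 0.705, -0.135,  0.044]), 0.86), (array([0.513, 0.113, 0.074]), 0.62)]
```

```bash
python3 -c "
from plant import arm
print(arm.job_done(),arm.read_state()['time_s'])"
```

```text
the job is handed in; nothing more can be done
the job is handed in; nothing more can be done
```

I clamped the coupon and handed the job in at about 21 s of the 59 s allowed. The interface gave no verdict.

**What I did:**
- I swung the leaf shut with the closed fingers. It met resistance (6 N) with its top at about 52 mm.
- I took the black-knobbed toggle from the block and put its T-head through the hole and the slot, with the anchor about 3.5 mm to +y. It went in first time with almost no force.
- I pushed it in against about 10 N, turned it 90°, let it rise, and moved the arm clear.

**Last checks that agree:**
- Before release, the T-head was at about 20.8 mm by the arm's reading (21 mm expected), with about 6–7 N still on the spring.
- In the pictures the leaf lies flat and the knob stands across the slot, free of the gripper.
- The two cameras put the knob top at about 105 mm, where 103 mm was expected, so they agree within their error.

**Checks that were less certain:**
- The two cameras disagreed on the bar's angle, reading +4° and −7° from square. Both are within the 12.6° allowed.
- The press on the coupon could not be measured directly.
- The scene camera's last coupon detection landed on the toggle, so it is no evidence. The top camera found the coupon in its nest.
- I rechecked only two of the four bystanders. The mouse and canister readings matched between cameras within about 20 mm, which is too coarse to show a small shift. The calculator and tape were not rechecked, but the arm's path stayed well away from all four.

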